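Switch on the laboratory balance and tare it

ROBOT

A 7-joint arm with a two-finger parallel gripper is mounted at the origin on a cart in front of the work surface, level with it; the furniture and walls round the work are solid. World frame = base frame: x ahead of the robot, y to its left, z up, the work surface at z = 0. Lengths are in m, angles in rad, forces in N, time in s.
With the tool pointing down it reaches from about 0.4 to 0.85 m from the base axis. Payload 10.4 kg.
Tool frame: the origin (TCP) lies at the very end of the fingers, on their centre line; the grasp point (between the pads) lies 19 mm behind it (r.pinch_z is the distance from the TCP to the grasp point, in m); z points along the fingers, y is the line along which they close (so a half turn about z gives the same grasp; the last joint's range is limited). The gripper opens to 87 mm and grips with 3 to 60 N. Pads are 19 mm wide; open, the fingers measure 117 mm over their backs; the gripper's body (75 mm by 190 mm) begins 51 mm behind the grasp point.
Start: joints at [1.228, 0.332, -0.065, 1.46, 0.022, 1.35, -0.088], TCP at [0.197, -0.593, 0.187] pointing down, gripper open.
Joint ranges: [-2.6, 2.6], [-0.5, 2.12], [-1.47, 1.34], [0.16, 2.42], [-1.27, 4.41], [0.06, 2.06], [-2.6, 2.6]. Speed limits (rad/s): [2.22, 2.22, 2.79, 2.79, 3.14, 3.14, 3.14].

INTERFACE

Orientations are given as a unit quaternion [x, y, z, w].
In Python, from bench import r, camera gives the robot as it stands. The module is installed in compiled form; this text tells all that it offers.
- The arm moves only by the shell command python3 -m pendant 'ROWS' [FORCE]. ROWS is JSON, a list of rows, each an object with "dp": the shift along the tool's x, y, z as a fraction of full scale, a list of three; "rotation": the turn, a rotation vector about the tool's x, y, z as a fraction of full scale, a list of three; "jaw": the opening, from 0 (shut) to 1 (fully open). A call has 1 to 8 rows; each row is the pose to reach, as a shift and turn from the pose commanded when the call began, along the tool's axes at that moment, turning the shorter way round; what a row does not reach only later rows make up. Full scale, the value 1, is 0.15 m for a shift and 2 pi rad for a turn. A row lasts 1/8 s, in which the tool goes at most 62.5 mm and 10.7 degrees, less where a joint would pass 70% of its speed; a pose out of reach is approached as far as the arm can. A call with a number of a shift or a turn outside -1 to 1 is refused whole. A call with a gripper value outside its range is refused whole. The fingers move at their own pace and stop on an object; FORCE is the grip in N (left out, the last holds). Time passes only in rows, so rows that repeat a pose let the fingers close. It gives the time, the measured TCP pose, the force, the opening and the grip force at its end, in the units of the state.
- r.read_state(): the state, without advancing time (a new reading comes with each control period).
- camera(name): name is "side" or "top" or "wrist"; returns a dict with "image" (480x640x3 uint8, red, green, blue), "z_map" (480x640 float32, m along the optical axis (not along the pixel's ray), 0 where there is no reading), "mtx" (3x3 intrinsics, pixels), "T" (4x4, takes a point from camera to world coordinates). Camera axes: x right, y down, z forward; pixel columns grow to the right and rows downward; lengths in m; the calibration is good to about 2 mm. The wrist camera is an equidistant fisheye: a pixel r from the principal point sees the ray r / f radians off the axis. A picture is of the moment at which its call begins.
- r.close_job(): hands the job in; it is judged then, once.
The state is a dict: "time": time; "joint_positions": joint angles; "joint_vel": joint speeds; "joint_torque": joint torques, N m; "ee_pos": TCP position; "eef_rot": TCP orientation; "ft_force": force on the tool from outside, world axes, zero at the start; "torque": the same for the moment, N m; "width": finger opening in m; "grip_force": force on a finger pad.
Only numpy, scipy, OpenCV 4.12 (cv2) and the standard library are available. Lean on these libraries where they do the work, as an engineer would, in place of code of your own. Each camera call takes 0.05 s, during which the arm holds its last target. There are 200 camera calls.

TASK

Get the balance ready for weighing a filter in the empty holder that stands on its pan: switch the balance on by pushing in the rear half of the rocker switch on its right-hand side, and only then tare it by pressing the second key from the left fully down for a moment, gently, and letting it come up again. Use just the fingertips and grasp nothing; do not press the other four keys, do not touch the pan or the holder, and leave the things on the desk where they lie.

Things in the scene. Friction and masses are not known exactly. Their poses are not given: they have to be found in the camera images.
- balance: orange balance, fixed to the desk, 302 (x) x 240 (y) x 82 mm. Origin on the desk under its middle; +x to its rear (away from the robot), +y to its left, z up. Housing x -151 to 133, y -115 to 120 mm; its front slope rises rearward at 19 degrees from 36 mm high at x = -140 to 58 at x = -78; behind, 62 high. On the slope a row of five equal keys along y, 38 mm apart, behind them a blank display
- balance_pan: the square grey weighing pan on top of the balance, in front-to-rear direction x = -45 to 117 mm and y = -88 to 94 mm in the balance's frame, upper face 82 mm above the desk; it floats on a spring and gives under a light touch. Same origin and axes as the balance
- empty_holder: empty round filter holder standing loose on the pan, 46 mm across, 8 mm high. Origin: centre of its underside
- balance_power (a joint): black rocker switch on the balance's right side (its -y side), 18 long (x) x 12 mm high, middle at x = 61, z = 36 mm in the balance's frame, 5 mm proud. Rocks about an upright axis through its middle: about 0 is off, 0.209 rad fully on, its rear half (away from the robot) pushed in, 2 mm at the rear edge. Turns easily (about 1 N on the rear half), no spring, stays where left
- rocker_rear (a point): the middle of the outer face of the rocker switch's rear half, 4.6 mm behind the rocker's axis, 4.5 mm from its rear edge, 36 mm above the desk. Axes as the balance at 0; it is pushed towards +y of the balance, and 4 mm of free room lie behind it before the housing
- key_2 (a joint): the tare key, the second from the left in the row of five: 0 is up, 0.004 m is fully down. It is sprung: 1 N starts it, 5 N holds it fully down, against a firm stop, and it comes up by itself
- key_2_top (a point): the centre of the top face of the tare key, a rounded plastic cap 31 mm (y) x 23 mm (x), 5.5 mm above the slope. z points square out of the slope (up and towards the robot), y along the row to the left; it goes in along -z. 7 mm gap to the keys on either side
- key_1 (a joint): the first (leftmost) key of the row, same size and spring as the tare key; 0 is up, 0.004 m is fully down. To be left alone
- key_3 (a joint): the third key of the row, same size and spring as the tare key; 0 is up, 0.004 m is fully down. To be left alone
- key_4 (a joint): the fourth key of the row, same size and spring as the tare key; 0 is up, 0.004 m is fully down. To be left alone
- key_5 (a joint): the fifth (rightmost) key of the row, same size and spring as the tare key; 0 is up, 0.004 m is fully down. To be left alone
- filter_disc_a: filter disc: a round white 52 mm holder, 8 mm high, lying loose on the desk to the right of the balance, one of two still to be weighed. Origin: centre of its underside. Bystander
- filter_disc_b: filter disc: the second of the two 52 mm discs, 7 mm high, right of the first one. Origin: centre of its underside. Bystander
- vial: capped white sample vial standing on the desk to the right of the balance, behind the discs, 24 mm across, 55 mm high. Origin: centre of its underside. Bystander
- tweezers: steel tweezers lying on edge on the desk to the right of the discs, 126 x 9 x 8 mm, long axis x. Origin: centre of the underside. Bystander
- marker_pen: black felt pen lying on the desk to the left of the balance, 13 mm thick, 135 mm long, long axis y. Origin: centre of the underside. Bystander
Mind the look-alikes: they are no part of the job. Leave any orange look-alike of the empty_holder alone.

How it is judged:
By the outcome, as a careful person would: the job done as asked, in the order asked, and still so for the second after the job is handed in, with the robot touching nothing.
It also fails if it takes over 42 s, if anything falls off the work surface, if the arm or the gripper's body presses on something with over 40 N, if the wrist force passes 120 N, or if a joint passes its speed limit or range.

## Working session

There is one attempt and no reset: what is moved stays moved. The work goes in short steps, Python scripts to look and compute and a shell command to move; the robot and the scene stay as the last step left them, time stands still between calls to the robot, and variables do not carry over. Pictures are saved under pics/ and viewed, at most 10 in all, crops included, and the job is handed in when it is done.

```bash
mkdir -p pics; cat > h.py <<'E'
import numpy as np, cv2
from bench import r, camera
def pts(c):
    K=c["mtx"];z=c["z_map"];v,u=np.mgrid[0:480,0:640]
    P=np.stack([(u-K[0,2])/K[0,0]*z,(v-K[1,2])/K[1,1]*z,z],-1)
    return P@c["T"][:3,:3].T+c["T"][:3,3]
E
python3 - <<'E'
from h import *
for n in("top","side"):
    c=camera(n);np.savez(f"{n}.npz",**c);cv2.imwrite(f"pics/{n}1.png",c["image"][...,::-1]);print(n,c["mtx"].tolist(),c["T"].round(3).tolist())
s=r.read_state();print(s)
E
```

```text
top [[579.3362193994615, 0.0, 315.910480632102], [0.0, 579.3362193994615, 241.14178101642244], [0.0, 0.0, 1.0]] [[0.002, -0.992, 0.126, 0.338], [-1.0, 0.0, 0.019, 0.143], [-0.019, -0.126, -0.992, 1.308], [0.0, 0.0, 0.0, 1.0]]
side [[550.8503792148404, 0.0, 324.13734067825084], [0.0, 550.8503792148404, 247.60646226016937], [0.0, 0.0, 1.0]] [[-1.0, -0.005, -0.012, 0.517], [0.009, 0.387, -0.922, 1.35], [0.009, -0.922, -0.387, 0.586], [0.0, 0.0, 0.0, 1.0]]
{'time': 0.1, 'joint_positions': array([ 1.22841461,  0.33280464, -0.06470337,  1.4608868 ,  0.02160657,
        1.34987539, -0.08851736]), 'joint_vel': array([-0.0007337 , -0.00019244, -0.00018629, -0.00125939, -0.00126817,
       -0.0012356 , -0.00061233]), 'joint_torque': array([ 8.98135113e-04, -6.24546504e+01,  2.43934774e-02, -3.90718603e+01,
       -6.14159019e-02,  3.65299650e-02,  5.85322255e-05]), 'ee_pos': array([ 0.19634376, -0.59293957,  0.18632198]), 'eef_rot': array([ 9.87243898e-01,  1.59213937e-01, -1.32913390e-04, -6.25263404e-04]), 'ft_force': array([ 0.22017948, -0.27983457,  0.1823073 ]), 'torque': array([-0.00550846,  0.06411027,  0.03734089]), 'grip_force': 0.0, 'width': 0.0868552225652266}
```

View pics/top1.png

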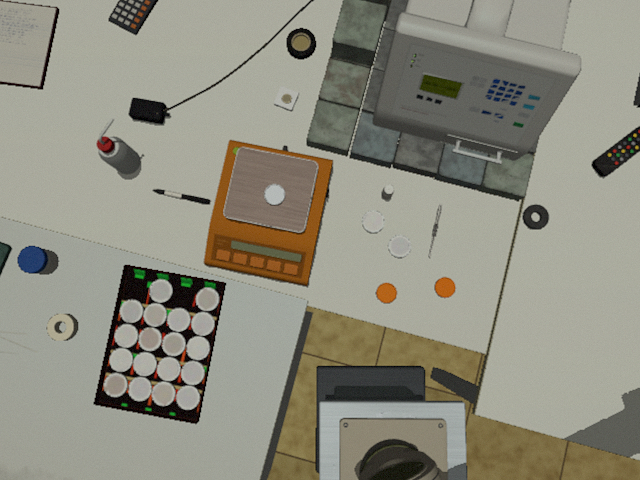

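View pics/side1.png

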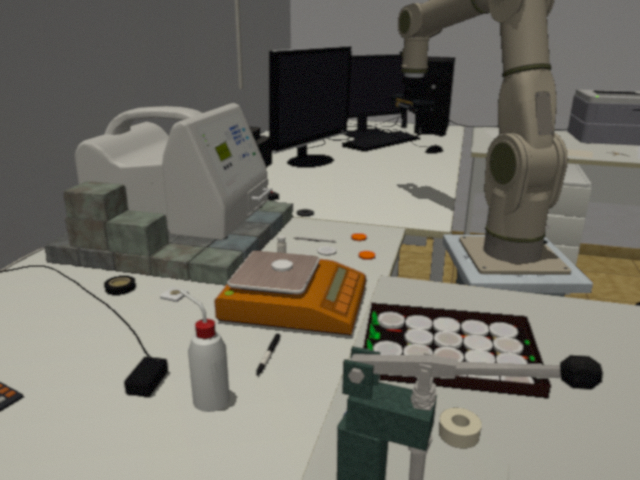

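The top view shows the balance at (205-333, 140-285). The keys run from about (223,256) to (290,269), the rocker is a dark bump near (328,195), and the empty holder is on the pan at (274,194). The orange look-alikes lie on the desk at (386,293) and (445,287). The side view sees the balance's left side only.

```bash
cat > fit.py <<'E'
from h import *
from scipy.optimize import minimize
c=dict(np.load("top.npz"));P=pts(c);im=c["image"]
hsv=cv2.cvtColor(im,cv2.COLOR_RGB2HSV)
box=np.zeros((480,640),bool);box[135:290,200:340]=1
z=P[...,2]
print("desk z",np.median(z[210:230,180:195]))
pan=box&(abs(z-.082)<.006)
print("panz",np.median(z[pan]),pan.sum())
rp=cv2.minAreaRect(P[pan][:,:2].astype(np.float32)*1000);print("pan",rp)
org=box&(z>.02)
rh=cv2.minAreaRect(P[org][:,:2].astype(np.float32)*1000);print("body",rh)
# keys: project mask
cr=im[130:295,195:345];cv2.imwrite("pics/crop1.png",cv2.resize(cr,None,fx=3.6,fy=3.6,interpolation=cv2.INTER_CUBIC)[...,::-1][:, :])
E
python3 fit.py
```

```text
desk z 0.000167645300219732
panz 0.08194488805815903 5768
pan ((608.2321166992188, 266.44781494140625), (182.67979431152344, 163.28823852539062), 78.47718811035156)
body ((549.6387939453125, 272.41888427734375), (289.2099914550781, 402.4337158203125), 85.73580169677734)
```

View pics/crop1.png

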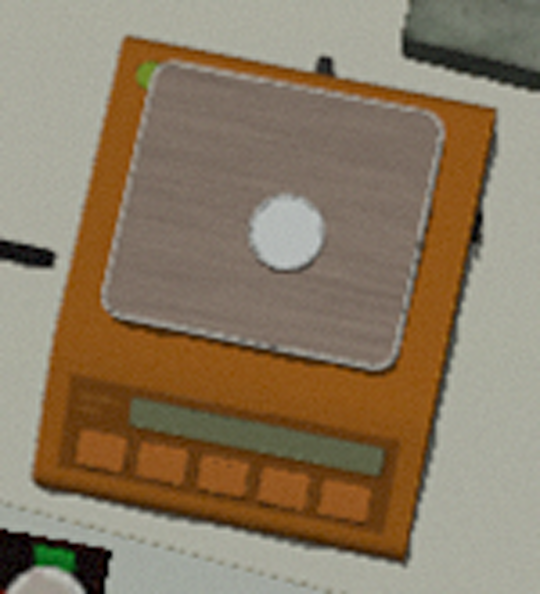

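```bash
cat >> h.py <<'E'
from scipy.spatial.transform import Rotation as R
yaw=np.deg2rad(-11.52); Rb=R.from_euler('z',yaw).as_matrix(); ob=np.array([.6082,.2664,0])-Rb@[.036,.003,0]
def W(p): return ob+Rb@np.array(p)
def B(P): return (P-ob)@Rb
# goal in balance frame: p, tool x axis / z axis directions (balance)
def go(p,tx,tz):
    s=r.read_state();R0=R.from_quat(s["eef_rot"]).as_matrix()
    tz=np.array(tz,float);tz/=np.linalg.norm(tz);tx=np.array(tx,float);tx-=tz*(tx@tz);tx/=np.linalg.norm(tx)
    Rg=Rb@np.stack([tx,np.cross(tz,tx),tz],1)
    print("dp",((W(p)-s["ee_pos"])@R0/.15).round(4),"rot",(R.from_matrix(R0.T@Rg).as_rotvec()/2/np.pi).round(4),
      "B",(B(s["ee_pos"])*1000).round(1),"F",s["ft_force"].round(2),"t",s["time"],"w",round(s["width"],4))
E
python3 - <<'E'
from h import *
c=dict(np.load("top.npz"));Q=B(pts(c))*1000
box=np.zeros((480,640),bool);box[135:290,200:340]=1
print("origin",ob)
m=box&(abs(Q[...,2]-62)<4);print("housing",np.percentile(Q[m],[1,99],axis=0).round(1))
for u,v in [(223.2,255.3),(240,258.9),(256.9,262.5),(274,265.7),(290.8,268.6)]:
    a=Q[int(v)-1:int(v)+3,int(u)-1:int(u)+3].reshape(-1,3);print("key",np.median(a,0).round(1))
m=(Q[...,1]<-125)&(Q[...,1]>-330)&(abs(Q[...,0])<150)&(Q[...,2]>5)
n,l,st,ce=cv2.connectedComponentsWithStats(m.astype(np.uint8))
for i in range(1,n):
    if st[i,4]>15: q=Q[l==i];print("obj",ce[i].round(),q.min(0).round(),q.max(0).round())
for y in range(-118,-130,-2):
    m=(abs(Q[...,1]-y)<1.5)&(Q[...,2]>20)&box; print(y,Q[m][:,[0,2]].round()[:8].tolist())
go([.066,-.18,.15],[0,1,0],[0,0,-1]); go([.066,-.18,.15],[0,-1,0],[0,0,-1])
E
```

```text
origin [0.57232609 0.27064999 0.        ]
housing [[ -86.6 -113.8   58.1]
 [ 130.2  119.7   65.8]]
key [-123.    76.4   48. ]
key [-121.9   38.5   48.5]
key [-123.6    2.5   47. ]
key [-122.3  -39.3   50.5]
key [-121.4  -73.7   47.6]
obj [387. 192.] [  79. -260.    5.] [ 102. -237.   61.]
obj [373. 221.] [  -2. -257.    5.] [  53. -206.   18.]
obj [399. 246.] [ -46. -325.    5.] [   6. -275.   13.]
obj [386. 293.] [-150. -315.    5.] [-107. -267.   15.]
-118 [[195.0, 45.0], [191.0, 50.0], [192.0, 47.0], [188.0, 50.0], [187.0, 55.0], [186.0, 50.0], [184.0, 50.0], [181.0, 52.0]]
-120 [[192.0, 47.0], [187.0, 55.0], [184.0, 57.0], [185.0, 48.0], [182.0, 51.0], [179.0, 52.0], [178.0, 56.0], [177.0, 50.0]]
-122 [[182.0, 51.0], [178.0, 56.0], [177.0, 53.0], [175.0, 50.0], [173.0, 51.0], [170.0, 51.0], [170.0, 51.0], [169.0, 48.0]]
-124 [[170.0, 51.0], [169.0, 48.0], [167.0, 46.0], [164.0, 50.0], [162.0, 48.0], [163.0, 38.0], [162.0, 32.0], [162.0, 33.0]]
-126 [[162.0, 48.0], [163.0, 38.0], [162.0, 33.0], [163.0, 22.0]]
-128 []
dp [ 3.9739 -3.4173  0.2463] rot [-2.000e-04 -1.000e-04 -1.671e-01] B [-195.9 -921.3  186.3] F [ 0.22 -0.28  0.18] t 0.1 w 0.0869
dp [ 3.9739 -3.4173  0.2463] rot [-1.000e-04  2.000e-04  3.329e-01] B [-195.9 -921.3  186.3] F [ 0.22 -0.28  0.18] t 0.1 w 0.0869
```

```bash
A='[{"dp":[0.99,-0.85,0],"rotation":[0,0,0],"jaw":0},{"dp":[0.99,-0.85,0],"rotation":[0,0,0],"jaw":0}]' ; python3 -m pendant '[{"dp":[0.99,-0.85,0],"rotation":[0,0,0],"jaw":0},{"dp":[0.99,-0.85,0],"rotation":[0,0,0],"jaw":0},{"dp":[0.99,-0.85,0],"rotation":[0,0,0],"jaw":0},{"dp":[0.99,-0.85,0],"rotation":[0,0,0],"jaw":0}]'
python3 -m pendant '[{"dp":[0.99,-0.85,0],"rotation":[0,0,0],"jaw":0},{"dp":[0.99,-0.85,0],"rotation":[0,0,0],"jaw":0},{"dp":[0.99,-0.85,0],"rotation":[0,0,0],"jaw":0},{"dp":[0.99,-0.85,0],"rotation":[0,0,0],"jaw":0}]'
python3 -c "
from h import *
go([.066,-.18,.15],[0,1,0],[0,0,-1])"
```

```text
time: 0.6
ee_pos: [0.3004, -0.4217, 0.1872]
eef_rot: [0.987, 0.162, 0.0, -0.0]
ft_force: [-0.0, -0.2, 0.1]
width: 0.0551
grip_force: 0.0
time: 1.1
ee_pos: [0.4002, -0.2544, 0.1871]
eef_rot: [0.987, 0.162, 0.0, -0.0]
ft_force: [-0.8, -0.6, 0.5]
width: 0.0151
grip_force: 0.0
dp [ 1.9843 -1.6906  0.2491] rot [ 0.000e+00 -1.000e-04 -1.661e-01] B [ -63.8 -548.9  187.1] F [-0.76 -0.6   0.46] t 1.1 w 0.0151
```

```bash
python3 -m pendant '[{"dp":[0.99,-0.85,0],"rotation":[0,0,0],"jaw":0},{"dp":[0.99,-0.85,0],"rotation":[0,0,0],"jaw":0},{"dp":[0.99,-0.85,0],"rotation":[0,0,0],"jaw":0},{"dp":[0.99,-0.85,0],"rotation":[0,0,0],"jaw":0}]'
python3 -m pendant '[{"dp":[0.99,-0.84,0.2],"rotation":[0,0,-0.166],"jaw":0},{"dp":[0.99,-0.84,0.2],"rotation":[0,0,-0.166],"jaw":0},{"dp":[0.99,-0.84,0.2],"rotation":[0,0,-0.166],"jaw":0},{"dp":[0.99,-0.84,0.2],"rotation":[0,0,-0.166],"jaw":0},{"dp":[0.99,-0.84,0.2],"rotation":[0,0,-0.166],"jaw":0},{"dp":[0.99,-0.84,0.2],"rotation":[0,0,-0.166],"jaw":0},{"dp":[0.99,-0.84,0.2],"rotation":[0,0,-0.166],"jaw":0}]'
python3 - <<'E'
from h import *
go([.08,-.16,.034],[0,1,0],[0,0,-1])
c=camera("wrist");cv2.imwrite("pics/w1.png",c["image"][...,::-1]);print(c["mtx"].tolist(),c["T"].round(3).tolist())
np.savez("wrist.npz",**c)
E
```

```text
time: 1.6
ee_pos: [0.5006, -0.0868, 0.1869]
eef_rot: [0.987, 0.162, 0.0, -0.001]
ft_force: [-0.6, -0.8, -0.3]
width: 0.0003
grip_force: 0.0
time: 2.48
ee_pos: [0.6007, 0.0739, 0.1564]
eef_rot: [0.778, 0.629, -0.001, -0.0]
ft_force: [-0.4, 0.5, -0.3]
width: 0.0006
grip_force: 0.0
dp [0.1824 0.0847 0.8155] rot [-0.0001  0.0001 -0.0016] B [  67.1 -187.1  156.4] F [-0.4   0.5  -0.33] t 2.475 w 0.0006
[[371.64829954431775, 0.0, 320.7185825030012], [0.0, 371.64829954431775, 240.50849156586867], [0.0, 0.0, 1.0]] [[0.978, -0.201, -0.06, 0.617], [-0.21, -0.939, -0.274, 0.15], [-0.001, 0.281, -0.96, 0.354], [0.0, 0.0, 0.0, 1.0]]
```

View pics/w1.png

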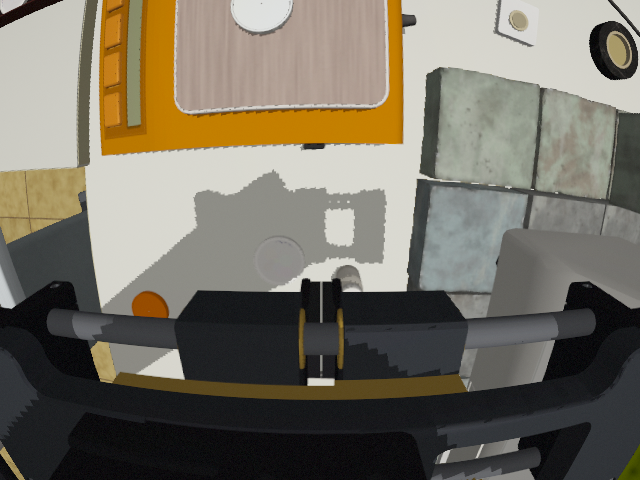

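The wrist view shows the rocker at about (313,146) on the balance's right side. The shut fingertips are at (303-341, 280). There is nothing between them and the rocker, and the disc and vial lie below the gripper.

```bash
cat >> h.py <<'E'
def fish(c):
    K=c["mtx"];z=c["z_map"];v,u=np.mgrid[0:480,0:640];x=(u-K[0,2])/K[0,0];y=(v-K[1,2])/K[1,1];t=np.hypot(x,y)+1e-9
    k=np.tan(np.minimum(t,1.5))/t;return np.stack([x*k*z,y*k*z,z],-1)@c["T"][:3,:3].T+c["T"][:3,3]
E
python3 - <<'E'
from h import *
c=dict(np.load("wrist.npz"));P=fish(c);Q=B(P)*1000;im=c["image"]
d=(im.max(2)<60)&(np.mgrid[0:480,0:640][0]<170);d[:,:280]=0;d[:,350:]=0;d[:135]=0
v,u=np.nonzero(d);print("rocker px",u.min(),u.max(),v.min(),v.max());print(np.median(Q[d],0),Q[d].min(0),Q[d].max(0))
m=np.zeros_like(d);m[115:135,290:340]=1;print("housing top z",np.median(Q[m],0))
# housing side edge from wrist
for col in(290,340): 
    for row in(138,141,143,145,147,149,151): print(col,row,Q[row,col].round(1),im[row,col])
s=r.read_state();T=(P-s["ee_pos"])@R.from_quat(s["eef_rot"]).as_matrix()*1000
for a in (-3,-8,-14,-20,-26):
    m=(abs(T[...,2]-a)<2.5)&(abs(T[...,1])<40)&(abs(T[...,0])<40)
    if m.any(): print("tip",a,T[m].min(0).round(1),T[m].max(0).round(1),m.sum())
E
```

```text
rocker px 304 323 144 148
[  61.56712546 -118.98671386   42.31058937] [  53.25151637 -120.78567244   40.78515727] [  69.11022265 -117.18972322   44.56289328]
housing top z [  62.89198319 -101.55222369   62.52898187]
290 138 [  43.4 -111.8   62.8] [195 126   0]
290 141 [  43.4 -114.1   63.2] [196 127   0]
290 143 [  43.3 -115.7   62. ] [172 122  54]
290 145 [  67.6 -109.7  354.4] [211 209 201]
290 147 [  38.  -120.8   -0.3] [217 216 208]
290 149 [  38.  -122.7   -0.3] [217 216 208]
290 151 [  38.1 -124.6    1.1] [217 216 208]
340 138 [  82.2 -112.3   62.8] [195 128   0]
340 141 [  82.3 -114.6   61.7] [197 130   0]
340 143 [  85.3 -117.6    1.1] [125 116 100]
340 145 [  85.3 -119.5    1.5] [216 215 207]
340 147 [  85.3 -121.4    1.3] [218 217 208]
340 149 [  85.4 -123.3   -0.5] [217 216 208]
340 151 [  85.3 -125.2    1. ] [217 216 209]
```

```bash
python3 - <<'E'
from h import *
c=dict(np.load("wrist.npz"));P=fish(c)
s=r.read_state();T=(P-s["ee_pos"])@R.from_quat(s["eef_rot"]).as_matrix()*1000
for v in(278,282,288,296,310,340): print(v,[(u,*T[v,u].round().astype(int)) for u in range(298,348,6)])
q=(np.array([s["ee_pos"]])-c["T"][:3,3])@c["T"][:3,:3];q=q[0];t=np.arctan2(np.hypot(*q[:2]),q[2]);k=t/np.hypot(*q[:2])*c["mtx"][0,0];print("tcp px",q[:2]*k+c["mtx"][:2,2])
cv2.imwrite("pics/w1c.png",cv2.resize(c["image"][260:400,250:400],None,fx=4,fy=4,interpolation=cv2.INTER_NEAREST)[...,::-1])
E
```

```text
278 [(298, np.int64(-66), np.int64(-24), np.int64(156)), (304, np.int64(11), np.int64(-8), np.int64(-36)), (310, np.int64(-66), np.int64(-11), np.int64(155)), (316, np.int64(-65), np.int64(-5), np.int64(154)), (322, np.int64(-66), np.int64(1), np.int64(156)), (328, np.int64(-67), np.int64(7), np.int64(156)), (334, np.int64(12), np.int64(6), np.int64(-36)), (340, np.int64(-55), np.int64(18), np.int64(128)), (346, np.int64(-52), np.int64(23), np.int64(120))]
282 [(298, np.int64(-71), np.int64(-24), np.int64(157)), (304, np.int64(11), np.int64(-8), np.int64(-40)), (310, np.int64(10), np.int64(-5), np.int64(-37)), (316, np.int64(10), np.int64(-3), np.int64(-37)), (322, np.int64(10), np.int64(0), np.int64(-36)), (328, np.int64(10), np.int64(3), np.int64(-38)), (334, np.int64(11), np.int64(6), np.int64(-41)), (340, np.int64(11), np.int64(8), np.int64(-41)), (346, np.int64(-54), np.int64(23), np.int64(116))]
288 [(298, np.int64(-78), np.int64(-24), np.int64(156)), (304, np.int64(12), np.int64(-8), np.int64(-48)), (310, np.int64(10), np.int64(-5), np.int64(-44)), (316, np.int64(10), np.int64
[... 966 characters left out ...]
64(-61)), (328, np.int64(9), np.int64(3), np.int64(-65)), (334, np.int64(10), np.int64(5), np.int64(-66)), (340, np.int64(37), np.int64(4), np.int64(-119)), (346, np.int64(38), np.int64(6), np.int64(-121))]
340 [(298, np.int64(35), np.int64(-5), np.int64(-129)), (304, np.int64(31), np.int64(-4), np.int64(-123)), (310, np.int64(30), np.int64(-3), np.int64(-122)), (316, np.int64(31), np.int64(-1), np.int64(-124)), (322, np.int64(31), np.int64(0), np.int64(-123)), (328, np.int64(31), np.int64(1), np.int64(-124)), (334, np.int64(31), np.int64(3), np.int64(-123)), (340, np.int64(33), np.int64(4), np.int64(-127)), (346, np.int64(35), np.int64(5), np.int64(-130))]
tcp px [321.3936728  272.86117882]
```

View pics/w1c.png

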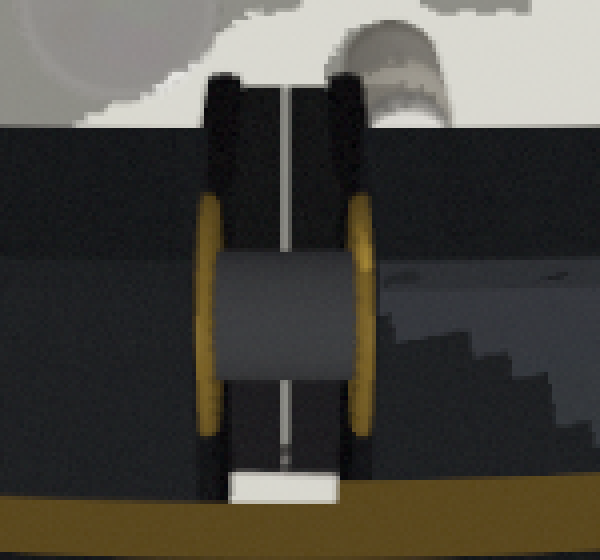

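The crop shows the shut finger plates ending around z = -36 mm in the tool frame, which puts the tip in doubt. I'll check it with the side and top depth.

```bash
python3 - <<'E'
from h import *
for n in("side","top"):
    c=camera(n);P=pts(c);s=r.read_state();T=(P-s["ee_pos"])@R.from_quat(s["eef_rot"]).as_matrix()*1000
    for a in range(5,-80,-8):
        m=(abs(T[...,2]-a)<4)&(abs(T[...,1])<50)&(abs(T[...,0])<40)
        if m.any(): print(n,a,T[m].min(0).round(1),T[m].max(0).round(1),m.sum())
    q=np.r_[np.linalg.inv(c["T"])@np.r_[s["ee_pos"],1]][:3];p=c["mtx"]@q;p=p/p[2];print(p)
    if n=="side":
        u,v=p[:2].astype(int);cv2.imwrite("pics/s2.png",cv2.resize(c["image"][v-90:v+50,u-80:u+80],None,fx=4,fy=4,interpolation=cv2.INTER_NEAREST)[...,::-1])
E
```

```text
side -35 [ -6.2 -10.7 -38.2] [ 13.8   7.8 -34.3] 17
side -43 [ -8.9 -13.8 -46.6] [ 22.8   6.6 -39.6] 30
side -51 [-10.2 -11.5 -55. ] [ 15.4   7.5 -47.2] 34
side -59 [-10.6 -13.8 -63. ] [ 14.6  10.5 -55.1] 33
side -67 [ -6.6 -14.4 -70.8] [ 13.7  10.2 -63.2] 36
side -75 [ -7.9 -16.9 -78.6] [ 15.9  10.6 -71. ] 42
[283.36489369 207.16674377   1.        ]
[360.57082634 184.44422904   1.        ]
```

View pics/s2.png

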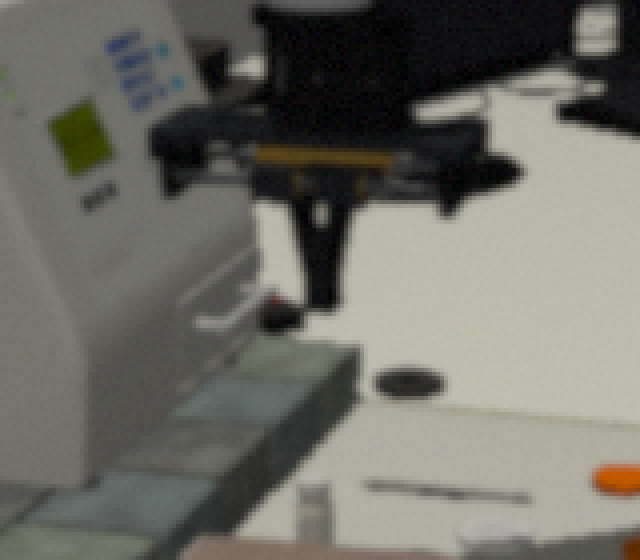

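The side view puts the visible tip at crop (320,308), and the reported TCP projects 13 px lower at (320,360). So the true fingertip is about 35 mm short of the reported TCP. I'll lower in a free spot beside the rocker and watch the force.

```bash
python3 -c "
from h import *
go([.0735,-.155,.05],[0,1,0],[0,0,-1])"
```

```text
dp [0.2073 0.0426 0.7121] rot [-0.      0.0001 -0.0017] B [  66.8 -186.   156.8] F [ 0.15  0.34 -0.26] t 2.625 w 0.0009
```

```bash
python3 -m pendant '[{"dp":[0.207,0.043,0.35],"rotation":[0,0,-0.0015],"jaw":0},{"dp":[0.207,0.043,0.71],"rotation":[0,0,-0.0015],"jaw":0},{"dp":[0.207,0.043,0.71],"rotation":[0,0,-0.0015],"jaw":0},{"dp":[0.207,0.043,0.71],"rotation":[0,0,-0.0015],"jaw":0}]'
python3 -m pendant '[{"dp":[0,0,0.1],"rotation":[0,0,0],"jaw":0},{"dp":[0,0,0.2],"rotation":[0,0,0],"jaw":0},{"dp":[0,0,0.3],"rotation":[0,0,0],"jaw":0},{"dp":[0,0,0.3],"rotation":[0,0,0],"jaw":0}]'
python3 - <<'E'
from h import *
go([.0735,-.140,.002],[0,1,0],[0,0,-1])
c=camera("wrist");cv2.imwrite("pics/w2.png",cv2.resize(c["image"][60:300,200:440],None,fx=2.5,fy=2.5)[...,::-1])
P=fish(c);Q=B(P)*1000;m=np.zeros((480,640),bool);m[230:310,290:350]=1;m&=(c["image"].max(2)<70)
m&=(Q[...,1]>-170)&(Q[...,1]<-120)
for z in range(0,100,6):
    k=m&(abs(Q[...,2]-z)<3)
    if k.sum()>3: print(z,k.sum(),Q[k].min(0).round(1),Q[k].max(0).round(1))
E
```

```text
time: 3.12
ee_pos: [0.6144, 0.105, 0.0527]
eef_rot: [0.774, 0.633, 0.001, 0.001]
ft_force: [0.8, 0.7, -0.2]
width: 0.0003
grip_force: 0.0
time: 3.62
ee_pos: [0.6122, 0.1049, 0.0039]
eef_rot: [0.774, 0.634, -0.001, -0.001]
ft_force: [-0.8, 0.7, -0.2]
width: 0.0008
grip_force: 0.0
dp [0.0966 0.0094 0.0124] rot [-0.0004  0.0001  0.0004] B [  72.1 -154.5    3.9] F [-0.83  0.65 -0.23] t 3.625 w 0.0008
42 149 [  62.9 -145.2   39.1] [  80.6 -142.2   44.9]
48 205 [  62.8 -145.2   45. ] [  80.5 -142.1   51. ]
54 206 [  63.1 -145.1   51. ] [  80.7 -142.4   56.9]
60 233 [  63.8 -145.3   57. ] [  80.  -142.1   63. ]
66 243 [  64.2 -146.2   63. ] [  79.7 -142.1   69. ]
72 44 [  64.8 -144.3   69. ] [  79.  -142.6   72.7]
```

View pics/w2.png

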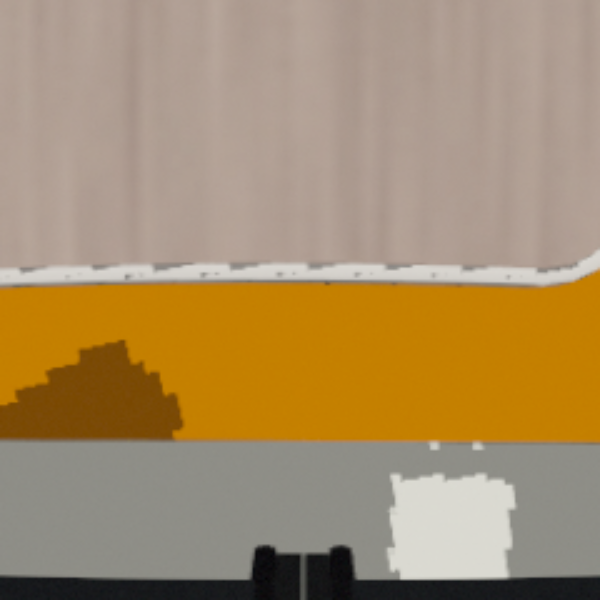

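The crop shows the shut fingertip at about (300,555), clear of the housing edge at row 440. Depth puts its end at z ≈ 39 mm, with no desk contact. I'll lower a little more and close in.

```bash
python3 -m pendant '[{"dp":[0.05,0.012,0.033],"rotation":[0,0,0],"jaw":0},{"dp":[0.113,0.012,0.033],"rotation":[0,0,0],"jaw":0},{"dp":[0.113,0.012,0.033],"rotation":[0,0,0],"jaw":0}]'
python3 - <<'E'
from h import *
go([.074,-.133,-.001],[0,1,0],[0,0,-1])
c=camera("wrist")
P=fish(c);Q=B(P)*1000;m=np.zeros((480,640),bool);m[200:310,290:350]=1;m&=(c["image"].max(2)<70)
m&=(Q[...,1]>-170)&(Q[...,1]<-116)
for z in range(30,60,4):
    k=m&(abs(Q[...,2]-z)<2)
    if k.sum()>3: print(z,k.sum(),Q[k].min(0).round(1),Q[k].max(0).round(1))
E
```

```text
time: 4.05
ee_pos: [0.6184, 0.1232, 0.0009]
eef_rot: [0.773, 0.634, 0.0, -0.0]
ft_force: [-1.0, 0.2, -0.7]
width: 0.0008
grip_force: 0.0
dp [ 0.0149 -0.0041  0.0127] rot [ 0.     -0.0001  0.0007] B [  74.6 -135.2    0.9] F [-0.99  0.19 -0.66] t 4.05 w 0.0008
42 44 [  67.9 -125.9   40.7] [  78.8 -124.2   44. ]
46 113 [  65.3 -125.7   44. ] [  82.7 -123.3   48. ]
50 142 [  65.4 -125.8   48. ] [  83.1 -123.2   52. ]
54 135 [  66.  -125.9   52. ] [  82.4 -123.2   55.9]
58 168 [  66.2 -125.8   56. ] [  82.2 -122.9   60. ]
```

```bash
python3 -m pendant '[{"dp":[0,-0.004,0.03],"rotation":[0,0,0],"jaw":0},{"dp":[0.015,-0.004,0.03],"rotation":[0,0,0],"jaw":0},{"dp":[0.02,-0.004,0.03],"rotation":[0,0,0],"jaw":0},{"dp":[0.02,-0.004,0.03],"rotation":[0,0,0],"jaw":0}]'
python3 -m pendant '[{"dp":[0.007,0,0],"rotation":[0,0,0],"jaw":0},{"dp":[0.007,0,0],"rotation":[0,0,0],"jaw":0}]'
python3 - <<'E'
from h import *
go([.074,-.133,-.004],[0,1,0],[0,0,-1]);print(Rb.T@r.read_state()["ft_force"])
E
```

```text
time: 4.6
ee_pos: [0.6184, 0.1246, -0.0038]
eef_rot: [0.774, 0.634, 0.0, 0.0]
ft_force: [-0.6, 0.5, -0.5]
width: 0.0008
grip_force: 0.0
time: 4.85
ee_pos: [0.6186, 0.1256, -0.0038]
eef_rot: [0.774, 0.634, 0.0, 0.0]
ft_force: [0.4, 0.7, 0.2]
width: 0.0006
grip_force: 0.0
dp [-0.0007 -0.0024  0.0011] rot [0.     0.     0.0004] B [  74.4 -132.9   -3.8] F [0.38 0.65 0.2 ] t 4.85 w 0.0006
[0.24630457 0.71385563 0.19513262]
```

```bash
for i in 1; do python3 -m pendant '[{"dp":[0.007,0,0],"rotation":[0,0,0],"jaw":0},{"dp":[0.007,0,0],"rotation":[0,0,0],"jaw":0}]' | grep -E 'pos|ft'; python3 -m pendant '[{"dp":[0.005,0,0],"rotation":[0,0,0],"jaw":0},{"dp":[0.005,0,0],"rotation":[0,0,0],"jaw":0}]' | grep -E 'pos|ft';  done
python3 - <<'E'
from h import *
go([.074,-.133,-.004],[0,1,0],[0,0,-1]);print(Rb.T@r.read_state()["ft_force"])
E
```

```text
ee_pos: [0.619, 0.126, -0.0039]
ft_force: [0.9, -3.1, 0.9]
ee_pos: [0.6194, 0.1266, -0.0039]
ft_force: [2.6, -3.7, 0.4]
dp [-0.008  -0.006   0.0008] rot [0.0001 0.0001 0.0003] B [  74.9 -131.8   -3.9] F [ 2.64 -3.69  0.37] t 5.35 w 0.0005
[ 3.32784453 -3.08993331  0.3690522 ]
```

```bash
python3 -m pendant '[{"dp":[0.006,-0.003,0],"rotation":[0,0,0],"jaw":0},{"dp":[0.006,-0.003,0],"rotation":[0,0,0],"jaw":0}]' | grep -E 'pos|ft'
python3 -m pendant '[{"dp":[0.006,0,0],"rotation":[0,0,0],"jaw":0},{"dp":[0.006,0,0],"rotation":[0,0,0],"jaw":0}]' | grep -E 'pos|ft'
python3 - <<'E'
from h import *
go([.074,-.133,-.004],[0,1,0],[0,0,-1]);print(Rb.T@r.read_state()["ft_force"])
E
```

```text
ee_pos: [0.6194, 0.1266, -0.0039]
ft_force: [2.7, -6.4, -0.5]
ee_pos: [0.6195, 0.1267, -0.0039]
ft_force: [1.7, -8.3, 1.5]
dp [-0.0093 -0.0062  0.0009] rot [0.0002 0.0004 0.0001] B [  74.9 -131.6   -3.9] F [ 1.72 -8.28  1.54] t 5.85 w 0.0006
[ 3.33476086 -7.77108539  1.53585907]
```

The force climbs with no further motion after about 1 mm of travel, so the rocker is at its stop. I'll back off and look.

```bash
python3 -m pendant '[{"dp":[-0.2,0,0],"rotation":[0,0,0],"jaw":0},{"dp":[-0.35,0,0],"rotation":[0,0,0],"jaw":0},{"dp":[-0.35,0,-0.4],"rotation":[0,0,0],"jaw":0},{"dp":[-0.35,0,-0.8],"rotation":[0,0,0],"jaw":0},{"dp":[-0.35,0,-1],"rotation":[0,0,0],"jaw":0},{"dp":[-0.35,0,-1],"rotation":[0,0,0],"jaw":0}]'
python3 - <<'E'
from h import *
go([-.165,-.10,.15],[0,1,0],[0,0,-1])
c=camera("wrist");Q=B(fish(c))*1000
m=(abs(Q[...,2]-40)<6)&(abs(Q[...,0]-61)<14)&(Q[...,1]<-116.5)&(Q[...,1]>-130)
v,u=np.nonzero(m);print(len(u))
for x in range(50,74,2):
    k=m&(abs(Q[...,0]-x)<1)
    if k.any(): print(x,Q[k][:,1].min().round(1),k.sum())
u,v=int(np.median(u)),int(np.median(v));cv2.imwrite("pics/w3.png",cv2.resize(c["image"][v-20:v+20,u-30:u+30],None,fx=10,fy=10,interpolation=cv2.INTER_NEAREST)[...,::-1])
E
```

```text
time: 6.6
ee_pos: [0.6096, 0.0792, 0.1488]
eef_rot: [0.773, 0.634, 0.002, 0.001]
ft_force: [0.3, 0.3, -1.1]
width: 0.0007
grip_force: 0.0
dp [ 0.5397 -1.5962 -0.0128] rot [ 0.0006 -0.0003  0.0006] B [  74.7 -180.1  148.8] F [ 0.35  0.3  -1.08] t 6.6 w 0.0007
108
52 -119.8 2
54 -123.1 11
56 -123.1 20
58 -121.4 12
60 -121.4 16
62 -120.6 10
64 -120.7 13
66 -119.8 8
68 -119.8 11
70 -118.9 5
```

View pics/w3.png

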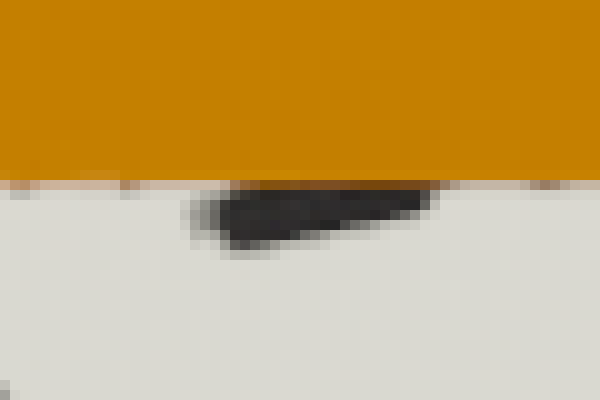

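The enlarged crop shows the rocker tilted: its front edge at (235,245) is out and its rear edge at (425,205) is in. The slope is about 0.2 rad, so it is fully on. Next is key 2. There are five keys in the row, at top-image pixels (223,255), (240,259), (257,262), (274,266) and (291,269). The second from the left (+y) is (240,259), at y ≈ +38.5 mm.

```bash
cat >> h.py <<'E'
S,C=np.sin(np.deg2rad(19)),np.cos(np.deg2rad(19));tz=np.array([S,0,-C]);key=np.array([-.122,.0387,.0482])
E
python3 - <<'E'
from h import *
go(key+tz*(.035-.05),[0,1,0],tz)
E
```

```text
dp [ 1.4675 -1.3345  0.5626] rot [-0.0526 -0.0002  0.0005] B [  73.9 -180.8  146.8] F [ 0.02  0.19 -0.09] t 6.65 w 0.0001
```

```bash
python3 -m pendant '[{"dp":[0.7,-0.95,0],"rotation":[0,0,0],"jaw":0},{"dp":[0.7,-0.95,0],"rotation":[0,0,0],"jaw":0},{"dp":[0.7,-0.95,0],"rotation":[0,0,0],"jaw":0},{"dp":[0.7,-0.95,0],"rotation":[0,0,0],"jaw":0}]' | grep pos
python3 -m pendant '[{"dp":[0.75,-0.38,0],"rotation":[-0.0526,0,0],"jaw":0},{"dp":[0.75,-0.38,0],"rotation":[-0.0526,0,0],"jaw":0},{"dp":[0.75,-0.38,0.2],"rotation":[-0.0526,0,0],"jaw":0},{"dp":[0.75,-0.38,0.4],"rotation":[-0.0526,0,0],"jaw":0},{"dp":[0.75,-0.38,0.4],"rotation":[-0.0526,0,0],"jaw":0}]'
python3 - <<'E'
from h import *
go(key+tz*(.035-.025),[0,1,0],tz)
c=camera("wrist");Q=B(fish(c))*1000;np.savez("w4.npz",Q=Q,im=c["image"])
cv2.imwrite("pics/w4.png",c["image"][...,::-1])
E
```

```text
ee_pos: [0.4858, 0.2125, 0.1452]
time: 7.78
ee_pos: [0.4544, 0.3286, 0.083]
eef_rot: [0.763, 0.625, 0.101, 0.127]
ft_force: [-0.3, 0.0, 0.0]
width: 0.0006
grip_force: 0.0
dp [ 0.0372 -0.0417  0.2975] rot [-0.0009  0.0004  0.0006] B [-127.1   33.3   83. ] F [-0.35  0.02  0.02] t 7.775 w 0.0006
```

View pics/w4.png

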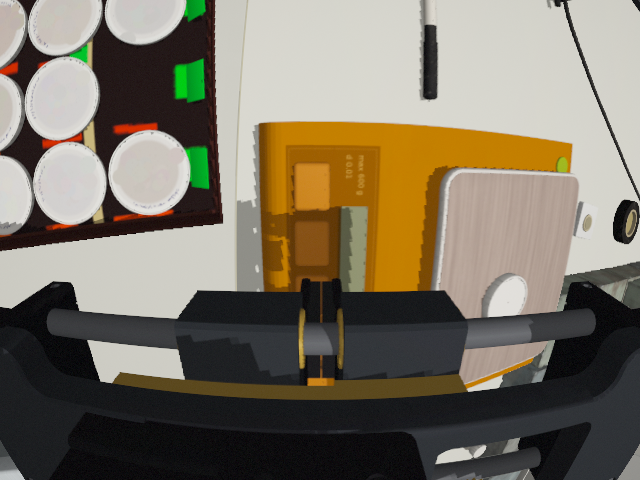

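The wrist view shows key 1 at (312,186), key 2 at (312,243), and key 3 partly hidden at (315,283). I'll measure keys 1 and 2.

```bash
python3 - <<'E'
from h import *
d=np.load("w4.npz");Q=d["Q"];h=Q[...,2]-(36+(Q[...,0]+140)*np.tan(np.deg2rad(19)))
m=(h*C>3.2)&(h*C<9)&(Q[...,0]>-138)&(Q[...,0]<-105)&(Q[...,1]>-20)&(Q[...,1]<100)
n,l,st,ce=cv2.connectedComponentsWithStats(m.astype(np.uint8))
for i in range(1,n):
    if st[i,4]>150: q=Q[l==i];print(ce[i].round(),st[i,4],np.percentile(q,[1,99],axis=0).round(1).tolist(),q.mean(0).round(1),(h[l==i].mean()*C).round(2))
E
```

```text
[311. 186.] 1724 [[-132.7, 62.8, 43.1], [-110.9, 92.8, 52.3]] [-122.3   78.1   48.4] 5.95
[311. 243.] 1553 [[-132.7, 25.6, 43.2], [-111.4, 55.3, 52.3]] [-122.4   40.8   48.3] 5.94
[308. 280.] 214 [[-132.9, 6.8, 43.5], [-111.4, 17.5, 51.7]] [-124.5   14.3   47.1] 5.46
```

```bash
sed -i 's/key=np.array.*/key=np.array([-.1221,.0398,.0483])/' h.py
python3 -m pendant '[{"dp":[0.044,-0.042,0],"rotation":[-0.0009,0,0.0006],"jaw":0},{"dp":[0.044,-0.042,0.2],"rotation":[-0.0009,0,0.0006],"jaw":0},{"dp":[0.044,-0.042,0.38],"rotation":[-0.0009,0,0.0006],"jaw":0},{"dp":[0.044,-0.042,0.38],"rotation":[-0.0009,0,0.0006],"jaw":0}]' | grep -E 'pos|ft'
python3 - <<'E'
from h import *
go(key+tz*.035,[0,1,0],tz)
c=camera("wrist");Q=B(fish(c))*1000
A=(Q/1000-key)@np.stack([[C,0,S],[0,1,0],-tz],1)*1000  # key frame mm
m=(c["image"].max(2)<70)&(abs(A[...,0])<25)&(abs(A[...,1])<40)
for z in range(0,40,4):
    k=m&(abs(A[...,2]-z)<2)
    if k.sum()>3: print(z,k.sum(),A[k].min(0).round(1),A[k].max(0).round(1))
E
```

```text
ee_pos: [0.4691, 0.3338, 0.0294]
ft_force: [-0.7, -0.8, 0.3]
dp [-0.0095 -0.0121  0.0958] rot [ 0.0005  0.0001 -0.0003] B [-113.7   41.2   29.4] F [-0.68 -0.77  0.29] t 8.325 w 0.0004
16 59 [-7.3 11.1 14.6] [10.4 13.5 18. ]
20 134 [-7.2 10.8 18. ] [10.6 13.7 21.9]
24 148 [-7.5 10.8 22. ] [10.5 13.9 26. ]
28 134 [-7.3 11.1 26.1] [10.4 13.4 30. ]
32 137 [-7.1 11.1 30. ] [10.2 13.6 34. ]
36 161 [-6.6 10.7 34. ] [ 9.4 13.8 38. ]
```

```bash
python3 -m pendant '[{"dp":[-0.009,-0.011,0.04],"rotation":[0.0005,0,0],"jaw":0},{"dp":[-0.009,-0.011,0.08],"rotation":[0.0005,0,0],"jaw":0},{"dp":[-0.009,-0.011,0.08],"rotation":[0.0005,0,0],"jaw":0},{"dp":[-0.009,-0.011,0.08],"rotation":[0.0005,0,0],"jaw":0}]' | grep -E 'pos|ft'
python3 - <<'E'
from h import *
go(key+tz*.035,[0,1,0],tz)
E
```

```text
ee_pos: [0.4715, 0.3326, 0.0184]
ft_force: [0.4, -0.2, -0.0]
dp [-0.0049 -0.0044  0.0213] rot [ 0.0003 -0.0001 -0.0002] B [-111.1   40.5   18.4] F [ 0.41 -0.17 -0.04] t 8.875 w 0.0008
```

```bash
python3 -m pendant '[{"dp":[-0.003,-0.003,0.015],"rotation":[0,0,0],"jaw":0},{"dp":[-0.003,-0.003,0.025],"rotation":[0,0,0],"jaw":0},{"dp":[-0.003,-0.003,0.035],"rotation":[0,0,0],"jaw":0},{"dp":[-0.003,-0.003,0.035],"rotation":[0,0,0],"jaw":0}]' | grep -E 'pos|ft'
python3 - <<'E'
from h import *
go(key+tz*.035,[0,1,0],tz);print((Rb@tz)@r.read_state()["ft_force"])
E
```

```text
ee_pos: [0.4727, 0.3317, 0.0131]
ft_force: [-2.3, -1.2, 1.9]
dp [-0.001  -0.0008 -0.015 ] rot [ 0.0002 -0.0001 -0.0002] B [-109.9   39.9   13.1] F [-2.3  -1.2   1.89] t 9.375 w 0.0002
-2.445801578180926
```

Contact, with 2.4 N at about 2.2 mm down. I'll continue gently to the stop.

```bash
python3 -m pendant '[{"dp":[0,0,0.007],"rotation":[0,0,0],"jaw":0},{"dp":[0,0,0.014],"rotation":[0,0,0],"jaw":0},{"dp":[0,0,0.014],"rotation":[0,0,0],"jaw":0}]' | grep -E 'pos|ft'
python3 -m pendant '[{"dp":[0,0,0.007],"rotation":[0,0,0],"jaw":0},{"dp":[0,0,0.007],"rotation":[0,0,0],"jaw":0}]' | grep -E 'pos|ft'
python3 - <<'E'
from h import *
go(key+tz*.035,[0,1,0],tz);print((Rb@tz)@r.read_state()["ft_force"])
E
```

```text
ee_pos: [0.4733, 0.3316, 0.0113]
ft_force: [-3.7, -2.1, 6.0]
ee_pos: [0.4735, 0.3316, 0.011]
ft_force: [-9.6, -5.1, 16.5]
dp [-0.0013 -0.0013 -0.0302] rot [ 0.0004 -0.     -0.0002] B [-109.   40.   11.] F [-9.59 -5.06 16.52] t 10.0 w 0.0004
-18.353110153940825
```

It reached the firm stop: the force jumped while the tip moved only 0.3 mm. I'll release it now and retreat.

```bash
python3 -m pendant '[{"dp":[0,0,-0.02],"rotation":[0,0,0],"jaw":0},{"dp":[0,0,-0.06],"rotation":[0,0,0],"jaw":0},{"dp":[0,0,-0.3],"rotation":[0,0,0],"jaw":0},{"dp":[0,0,-0.6],"rotation":[0,0,0],"jaw":0},{"dp":[0,0,-0.9],"rotation":[0,0,0],"jaw":0},{"dp":[0,0,-0.9],"rotation":[0,0,0],"jaw":0},{"dp":[0,0,-0.9],"rotation":[0,0,0],"jaw":0}]'
python3 - <<'E'
from h import *
c=camera("wrist");Q=B(fish(c))*1000;h=(Q[...,2]-(36+(Q[...,0]+140)*np.tan(np.deg2rad(19))))*C
m=(h>1)&(h<9)&(Q[...,0]>-130)&(Q[...,0]<-114)
for y in(78,40,2,-36): k=m&(abs(Q[...,1]-y)<8);print(y,k.sum(),np.median(h[k]) if k.any() else None)
t=camera("top");a=np.load("top.npz");i=cv2.absdiff(t["image"],a["image"]).max(2);i=(i>40);i[:,:]&=True
n,l,st,ce=cv2.connectedComponentsWithStats(i.astype(np.uint8));print([st[j].tolist() for j in range(1,n) if st[j,4]>25])
s=r.read_state();print(s["time"],s["ft_force"])
cv2.imwrite("pics/t5.png",t["image"][120:320,180:480][...,::-1].repeat(2,0).repeat(2,1))
E
```

```text
time: 10.88
ee_pos: [0.4306, 0.3397, 0.1372]
eef_rot: [0.764, 0.623, 0.105, 0.128]
ft_force: [1.1, -0.3, 0.0]
width: 0.0007
grip_force: 0.0
78 426 6.157152445147654
40 401 6.172405531160022
2 304 6.102735513493665
-36 0 None
[[121, 234, 198, 240, 16768], [293, 378, 24, 24, 214], [564, 388, 76, 70, 2506], [320, 401, 76, 79, 2602], [288, 434, 14, 12, 58], [366, 451, 57, 29, 1073], [426, 453, 21, 27, 90], [448, 463, 19, 17, 265], [429, 469, 8, 9, 38], [351, 472, 7, 8, 32], [412, 472, 14, 8, 38]]
10.975 [-0.55451301  0.27282383 -0.74313037]
```

View pics/t5.png

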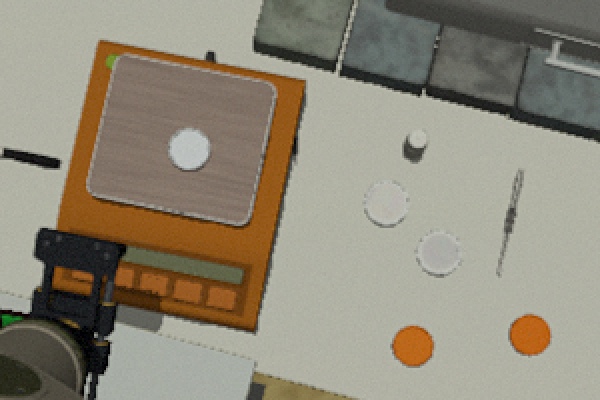

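The top view shows the holder at (190,148) on the pan, and the discs, vial, tweezers, pen and look-alikes where they were. Key 2 is back up and the arm is clear.

```bash
python3 -c "
from bench import r
print(r.close_job())"
```

```text
the job is handed in; nothing more can be done
None
```

I switched the balance on, then pressed the tare key to its stop (peak about 18 N for a moment) and released it; the top camera shows nothing else moved, and the job is handed in at 11 s.

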